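# Find and reject the swivel clamp with a loose pivot

### The job

One of the three swivel clamps in the rack has a worn pivot. Rock their arms gently by the end pins to find the one with play, never pushing an arm with more than 15 N; feel the loose arm press back with a few newtons at its stop on your left (+y) first and then at its stop on your right. Lift that clamp out and set it down, not drop it, upright on its foot inside the empty steel reject tray; leave the sound clamps in their pockets and the other things where they are.

Things in the scene. Friction and masses are not known exactly. Their poses are not given: they have to be found in the camera images.
- rack: the grey clamp rack, a fixed block 80 (x) x 300 (y) x 30 mm (z), origin under its centre, z up. Its -x side faces the robot. Three blind rectangular pockets 25 mm deep in its top hold the swivel clamps, at y = +100, 0 and -100 mm; pocket floors 5 mm above the bench.
- left_block (a point): point fixed to the rack (axes as the rack's): centre of the clamp block standing in its left pocket, y = +100 mm, 35 mm above the bench. Block 50 (x) x 36 (y) x 60 mm, foot 30 mm below this point; upper 35 mm stick out of the pocket: grasp across the 36 mm. A brass screw sticks out 19 mm at its back (+x). Clamp 0.3 to 0.5 kg, 1.2 mm total clearance in the pocket: it rattles a little.
- middle_block (a point): the same point for the clamp in the middle pocket (y = 0). The three clamps look alike; which of them stands where is drawn anew each time.
- right_block (a point): the same point for the clamp in the right pocket (y = -100 mm). SOUND clamps: the arm, at rest straight ahead of the block, gives only elastically, some 1.8 N per mm at its pin, plus some 3 mm of rattle each way, and springs back: about 10 mm of sway in all under 3 N either way.
- left_pin (a point): point fixed to the rack: where the end pin of the left clamp's arm rests. The arm, a 12 mm square bar, swings level about an upright pivot 32 mm ahead (-x) of the block's centre; the pin is 85 mm beyond, 117 mm ahead of the block's centre and clear of the rack: steel, upright, 14 mm across, from 23 to 73 mm above the bench; this point is 45 mm above it. The place to rock the arm.
- middle_pin (a point): the same point for the middle clamp. LOOSE clamp: the arm flops under well below 1 N about 11 mm (0.13 rad) to either side at the pin, then meets a firm stop; with the rattle about 28 mm of sway in all under 3 N either way.
- right_pin (a point): the same point for the right clamp. These points stay with the rack when a clamp is taken out.
- tray: the reject tray, an empty open steel box, fixed: 210 (x) x 150 (y) x 40 mm, wall and floor 4 mm; origin under its centre, z up, axes along its sides. A clamp (167 mm long over all) fits lengthwise: its block's centre about 49 mm from the tray's middle along x, the arm running back over the middle.
- amber_bottle: bystander: small amber glass bottle, 52 mm across, 105 mm tall; origin under its foot; leave it
- sample_jar: bystander: low glass jar, 56 mm across, 60 mm tall; origin under its foot; leave it
- wrench: bystander: wrench lying flat, 150 mm long along its x, under 25 mm tall; leave it
- beaker: bystander: glass beaker, 66 mm across, 80 mm tall; origin under its foot; leave it
- spare_boss: bystander: spare clamp boss lying down, 75 x 30 x 30 mm; leave it

How it is judged (in metres and radians):
On the way, in this order (a step that is already met when the one before it is completed fails the run):
1. the arm of the loose clamp has been pushed to its stop on the left (+y) and is felt to press back (over 1.5 N) (y of loose_arm_pin in the frame of loose_clamp_centre above 0.0085 m and contact force between loose_arm and the fingers above 1.5 N), for 0.05 s.
2. the same arm has been pushed to its stop on the right (-y) and is felt to press back (over 1.5 N) (y of loose_arm_pin in the frame of loose_clamp_centre below -0.0085 m and contact force between loose_arm and the fingers above 1.5 N), for 0.05 s.
3. the loose clamp has been lifted clear of the rack (height (world z) of loose_clamp_centre above 0.065 m), for 0.1 s.
At the end, for the whole second after the job is handed in: The loose clamp stands on its foot inside the reject tray (block centre within 85 mm along and 60 mm across of the tray's middle, lower than 39 mm, tilted less than 0.12 rad), released and at rest; both sound clamps are in their pockets within 6 mm of where they began and tilted less than 0.1 rad (x of loose_clamp_centre in the frame of tray between -0.085 and 0.085 m and y of loose_clamp_centre in the frame of tray between -0.06 and 0.06 m and height (world z) of loose_clamp_centre below 0.039 m and angle between loose_clamp_centre's own z axis and vertical below 0.12 rad and linear speed of loose_clamp below 0.02 m/s and distance of each of sound1_clamp_centre, sound2_clamp_centre from where it was at the start of the episode below 0.006 m and angle between each of sound1_clamp_centre, sound2_clamp_centre's own z axis and vertical below 0.1 rad); the robot touches nothing.
It fails at once if a clamp's arm is pushed by the fingers with more than 15 N (contact force between any of loose_arm, sound1_arm, sound2_arm and the fingers above 15 N).
It fails at once if a sound clamp is pulled out of its pocket (raised over 15 mm) (height (world z) of any of sound1_clamp_centre, sound2_clamp_centre above 0.05 m).
It fails at once if the loose clamp is let go more than 30 mm above where it will stand (height (world z) of loose_clamp_centre above 0.067 m and contact force between loose_clamp and the fingers below 0.3 N).
It fails at once if a bystander is moved more than 20 mm (distance of any of amber_bottle, sample_jar, wrench, beaker, spare_boss from where it was at the start of the episode above 0.02 m).
It also fails if it takes over 72 s, if anything falls off the work surface, if the arm or the gripper's body presses on something with over 40 N, if the wrist force passes 120 N, or if a joint passes its speed limit or range.

### The arm

A 6-joint arm with a two-finger parallel gripper is mounted at the origin on the work surface. World frame = base frame: x ahead of the robot, y to its left, z up, the work surface at z = 0. Lengths are in mm, angles in rad, forces in N, time in s.
With the tool pointing down it reaches from about 350 to 975 mm from the base axis. Payload 7.1 kg.
Tool frame: the origin (TCP) lies on the mounting face of the last link; the fingertips stand 182 mm ahead of it and the grasp point (between the pads) lies 163 mm ahead of it (ctrl.finger_overhang is the distance from the TCP to the fingertips, in mm); z points along the fingers, y is the direction in which the jaws open and shut (so a half turn about z gives the same grasp; the last joint's range is limited). The gripper opens to 88 mm and grips with 3 to 60 N. Pads are 20 mm wide; open, the fingers measure 115 mm over their backs; the gripper's body (75 mm by 178 mm) begins 61 mm behind the grasp point.
Start: joints at [1.249, 0.423, 1.63, -0, 1.089, -0.019], TCP at [186.34, 596.56, 404.675] pointing down, gripper open.
Joint ranges: [-3, 3], [-0.9, 2.11], [0.09, 2.58], [-1.31, 4.45], [0.11, 2.69], [-2.54, 2.54]. Speed limits (rad/s): [2.39, 2.39, 3.01, 3.14, 3.14, 3.14].

### API

Orientations are given as a rotation vector (axis times angle).
In Python, from workcell import ctrl, viewer, recognise gives the robot as it stands.
- The arm moves only by the shell command python3 -m handwheel 'ROWS'. ROWS is JSON, a list of rows, each an object of numbers: "gripper": the closure, from 0 (fully open) to 1 (shut); "tx", "ty", "tz": the shift along the tool's x, y, z in m; "rx", "ry", "rz": the turn, a rotation vector about the tool's x, y, z in degrees. In form: [{"gripper": .., "tx": .., "ty": .., "tz": .., "rx": .., "ry": .., "rz": ..}, ...]. A call has 1 to 8 rows; each row shifts and turns the commanded pose from where the row before left it, along the tool's axes as they then stand; what a row does not reach is not made up. A row lasts 1/8 s, in which the tool goes at most 62.5 mm and 10.7 degrees, less where a joint would pass 70% of its speed; a pose out of reach is approached as far as the arm can. A call with a gripper value outside its range is refused whole. The fingers move at their own pace and stop on an object; the grip force is fixed at half the most. Time passes only in rows, so rows that do not move let the fingers close. It gives the time, the measured TCP pose, the force and the opening at its end, in the units of the state.
- ctrl.get_obs(): the state, without advancing time (a new reading comes with each control period).
- viewer.get_image(name): name is "side" or "top" or "wrist"; returns a dict with "image" (480x640x3 uint8, red, green, blue), "range_z" (480x640 float32, mm along the optical axis (not along the pixel's ray), 0 where there is no reading), "vfov" (degrees; the focal length in pixels is half the picture's height over the tangent of half this angle, whatever the lens; pixels are square), "cx", "cy" (the principal point, pixels), "extrinsics" (4x4, takes a point from world to camera coordinates); the wrist camera has in their place "T_tool_cam" (4x4, takes a point from camera to tool coordinates, whose origin is the TCP and whose axes are the flange's). Camera axes: x right, y up, looking along -z (the intrinsics and any distortion apply to the point x, -y, -z); pixel columns grow to the right and rows downward; lengths in mm; the calibration is good to about 2 mm. A picture is of the moment at which its call begins: read the wrist's pose just before it.
- ctrl.close_job(): hands the job in, once; it reports no verdict.
Trained networks look in a picture, given as the dict that the camera call returned (one of the last four; its "shot" number tells which), for a name from the list of things; names that differ only in an ending like _2 or _b are one class to them, and where a whole thing is asked for, a point or a joint stands for the part that bears it (a point fixed in the world has none). Each returns a list of dicts, best first, with "p" (0 to 1); they miss things now and then, are a little off and sometimes report something else, mostly with a low value. They report only what shows in the picture. A call takes as long as a camera call.
- recognise(picture, name): "xy" ([column, row] as shares, 0 to 1, of the picture: columns of its width, rows of its height, amid what is visible of it).
The state is a dict: "t": time; "qpos": joint angles; "qvel": joint speeds; "joint_torque": joint torques, N m; "ee_pos": TCP position; "orientation": TCP orientation; "ft_force": force on the tool from outside, world axes, zero at the start; "moment": the same for the moment, N m; "width": finger opening in mm.
Only numpy, scipy, OpenCV 4.12 (cv2) and the standard library are available. Lean on these libraries where they do the work, as an engineer would, in place of code of your own. Each camera call takes 0.05 s, during which the arm holds its last target.

## Working session

There is one attempt and no reset: what is moved stays moved. The work goes in short steps, Python scripts to look and compute and a shell command to move; the robot and the scene stay as the last step left them, time stands still between calls to the robot, and variables do not carry over. Pictures are saved under pics/ and viewed, and the job is handed in when it is done.

```bash
ls; mkdir -p pics; cat > h.py <<'E'
import numpy as np, cv2
from workcell import ctrl, viewer, recognise
from scipy.spatial.transform import Rotation as R
def save(im,name): cv2.imwrite('pics/'+name+'.png',cv2.cvtColor(im['image'],cv2.COLOR_RGB2BGR))
def pts(im,o=None):
    H,W=im['range_z'].shape; f=H/2/np.tan(np.radians(im['vfov'])/2)
    u,v=np.meshgrid(np.arange(W),np.arange(H)); d=im['range_z']
    x=(u-im['cx'])/f*d; y=-(v-im['cy'])/f*d
    P=np.stack([x,y,-d,np.ones_like(d)],-1)
    if 'extrinsics' in im: T=np.linalg.inv(np.array(im['extrinsics']))
    else:
        Tt=np.eye(4);Tt[:3,:3]=R.from_rotvec(o['orientation']).as_matrix();Tt[:3,3]=o['ee_pos']
        T=Tt@np.array(im['T_tool_cam'])
    return (P@T.T)[...,:3]
E
python3 - <<'E'
from h import *
o=ctrl.get_obs(); print(o)
for n in ['side','top']:
    im=viewer.get_image(n); save(im,n+'0'); P=pts(im)
    print(n,[k for k in im], im['vfov'],im['cx'],im['cy'],im.get('distortion'))
    np.save('/tmp/'+n+'.npy',P)
    for k in 'rack left_block middle_block right_block left_pin middle_pin right_pin tray amber_bottle sample_jar wrench beaker spare_boss'.split():
        r=recognise(im,k)
        for d in r[:3]:
            u,v=d['xy'][0]*640,d['xy'][1]*480
            print(k,round(d['p'],2),round(u),round(v),P[min(479,int(v)),min(639,int(u))].round(1))
E
```

```text
pics
{'t': 0.0, 'qpos': array([ 1.24899944e+00,  4.23803653e-01,  1.63070619e+00,  1.05944642e-05,
        1.08863500e+00, -1.90186650e-02]), 'qvel': array([ 4.62755176e-04, -6.90383831e-05,  8.00260853e-04,  1.18954755e-04,
       -1.15050783e-03, -1.42807333e-03]), 'joint_torque': array([-1.31036966e-03, -5.44628584e+01, -2.73661476e+01,  6.45355205e-02,
        2.24915746e-02, -1.21996568e-04]), 'ee_pos': array([186.25056914, 596.29509498, 403.91835619]), 'orientation': array([-4.73754705e-01, -3.10538938e+00,  2.40015133e-03]), 'ft_force': array([ 0.62321112, -0.09550148,  0.21265704]), 'moment': array([ 0.01069206, -0.04351344, -0.07443942]), 'width': 87.57271111480554}
side ['image', 'range_z', 'vfov', 'cx', 'cy', 'extrinsics', 'shot'] 47.133274428318096 317.18572416733116 238.24647456962128 None
rack 0.92 359 293 [ 601.  -186.8   28.8]
left_block 0.82 361 291 [ 316.9 -816.3 1075.1]
middle_block 0.97 363 293 [ 612.3 -188.2   30.3]
right_block 0.75 364 292 [ 612.3 -188.2   30.3]
right_block 0.35 257 166 [467.9 298.9   7. ]
left_pin 0.61 362 293 [ 608.8 -185.3   27.4]
middle_pin 
[... 489 characters left out ...]
85 239.7582653246763 None
rack 0.57 342 224 [ 606.4 -119.9   26.5]
left_block 0.75 342 224 [ 603.  -117.1   29.6]
middle_block 0.6 342 225 [ 603.  -117.1   29.6]
right_block 0.75 342 224 [ 602.8 -119.7   30.8]
left_pin 0.88 346 223 [ 610.3 -128.2   21.4]
middle_pin 0.71 181 273 [4.725e+02 3.027e+02 3.000e-01]
middle_pin 0.6 343 227 [ 598.1 -119.9   27.6]
right_pin 0.73 342 224 [ 605.5 -117.    30.7]
tray 0.61 184 272 [471.7 293.1   8.8]
amber_bottle 0.82 230 179 [705.3 172.5  83.1]
wrench 0.74 291 175 [741.4  20.9   4. ]
wrench 0.23 162 188 [698.7 367.3   3.2]
beaker 0.72 161 187 [701.8 367.8   1.9]
spare_boss 0.73 455 260 [ 514.4 -414.1   31.1]
spare_boss 0.44 343 225 [ 602.8 -119.7   30.8]
```

View pics/side0.png

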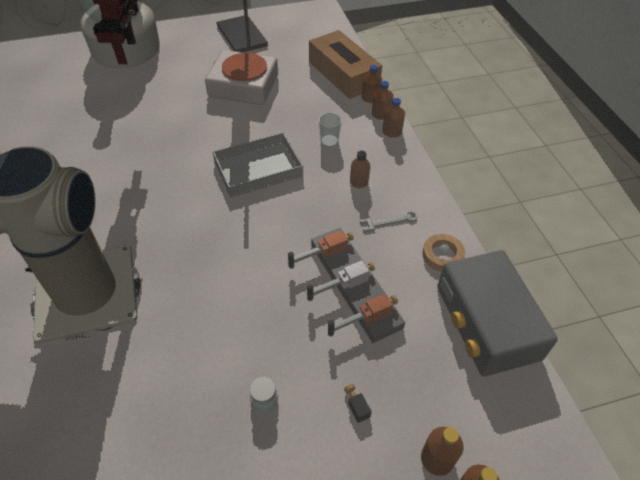

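View pics/top0.png

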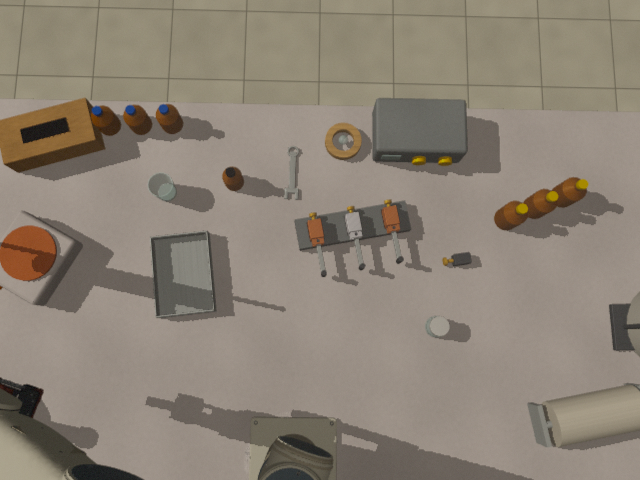

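```bash
python3 - <<'E'
from h import *
im=viewer.get_image('top');P=pts(im)
c=im['image'][180:300,270:430]
cv2.imwrite('pics/crop1.png',cv2.cvtColor(cv2.resize(c,None,fx=5,fy=5,interpolation=cv2.INTER_CUBIC),cv2.COLOR_RGB2BGR))
Z=P[180:300,270:430,2]
cv2.imwrite('pics/crop1z.png',cv2.resize(cv2.applyColorMap(np.clip(Z*3,0,255).astype(np.uint8),cv2.COLORMAP_JET),None,fx=5,fy=5,interpolation=cv2.INTER_NEAREST))
X=P[190:260,285:420].reshape(-1,3)
m=(X[:,2]>18)&(X[:,2]<85)
for lo,hi in[(20,40),(45,60),(60,80)]:
    q=X[(X[:,2]>lo)&(X[:,2]<hi)]; print(lo,len(q),cv2.minAreaRect(q[:,:2].astype(np.float32)),np.median(q[:,2]))
for n,w in [('tray',(145,225,225,325))]:
    q=P[w[2]:w[3],w[0]:w[1]].reshape(-1,3);q=q[(q[:,2]>25)&(q[:,2]<50)];print(n,len(q),cv2.minAreaRect(q[:,:2].astype(np.float32)))
E
```

```text
20 2276 ((594.5233764648438, -149.92138671875), (101.73812103271484, 301.2976379394531), 10.71246337890625) 29.257130663751013
45 657 ((573.1239013671875, -152.1385040283203), (160.5791473388672, 235.62942504882812), 9.15731430053711) 53.55380671796593
60 819 ((575.9409790039062, -149.675048828125), (158.861328125, 236.3805389404297), 4.7059783935546875) 64.66068002423935
tray 642 ((466.7702331542969, 293.8028259277344), (211.8030548095703, 152.11607360839844), 7.583981037139893)
```

View pics/crop1.png

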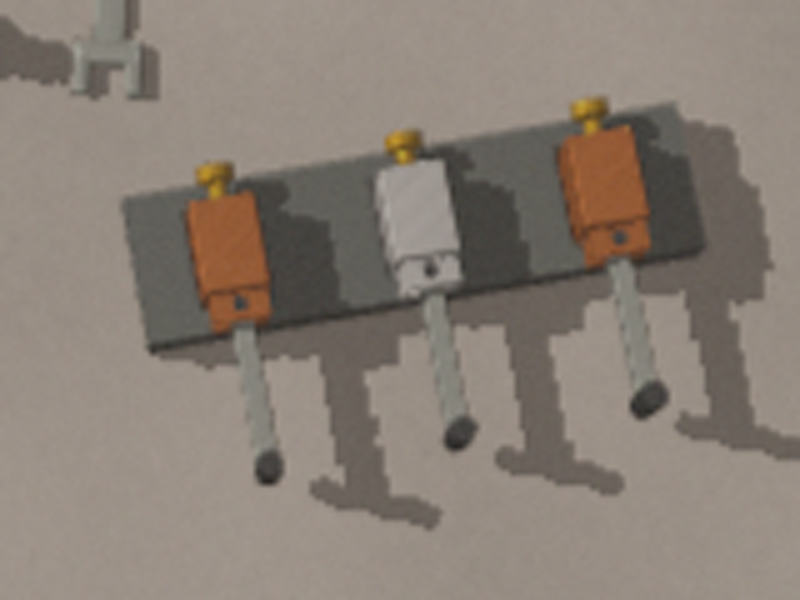

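View pics/crop1z.png

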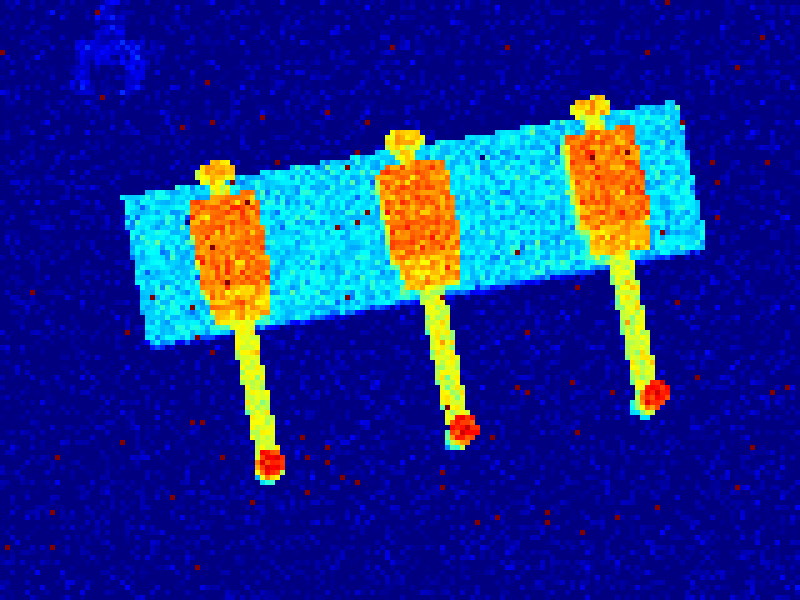

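```bash
python3 - <<'E'
from h import *
im=viewer.get_image('top');P=pts(im);I=im['image'].astype(int)
X=P[190:280,285:420];
m=((X[...,2]>15)&(X[...,2]<90)).astype(np.uint8)
m=cv2.morphologyEx(m,cv2.MORPH_OPEN,np.ones((9,9),np.uint8))
q=X[m>0];q=q[q[:,2]<34]
print('rack',cv2.minAreaRect(q[:,:2].astype(np.float32)))
q=X[(X[...,2]>60)&(X[...,2]<90)]
lab=cv2.connectedComponentsWithStats(((X[...,2]>60)&(X[...,2]<90)).astype(np.uint8))
for i in range(1,lab[0]):
    s=lab[2][i]
    if s[4]>8:
        p=X[lab[1]==i]; print(s[4],p.mean(0).round(1),cv2.minAreaRect(p[:,:2].astype(np.float32)))
E
```

```text
rack ((604.4881591796875, -147.56996154785156), (82.73045349121094, 300.2496032714844), 10.777634620666504)
254 [ 619.3 -245.5   64.4] ((615.7881469726562, -246.73312377929688), (64.81104278564453, 36.60283660888672), 11.327642440795898)
264 [ 599.2 -147.6   64.6] ((595.7980346679688, -148.61451721191406), (64.58259582519531, 36.27691650390625), 9.430612564086914)
283 [580.5 -50.   64.6] ((577.2135620117188, -50.70779800415039), (65.63580322265625, 35.96541976928711), 11.153553009033203)
27 [ 508.  -267.1   71.3] ((508.4449462890625, -267.70074462890625), (10.812910079956055, 13.530338287353516), 45.32185745239258)
28 [ 488.8 -169.6   70.6] ((488.9025573730469, -169.4987335205078), (12.88210391998291, 12.286335945129395), 20.78512191772461)
26 [469.4 -71.6  70.8] ((469.9611511230469, -71.82245635986328), (12.083127975463867, 13.06606388092041), 71.83840942382812)
```

```bash
python3 -m handwheel '[{"tx":-0.0392,"ty":-0.0461},{"tx":-0.0392,"ty":-0.0461},{"tx":-0.0392,"ty":-0.0461},{"tx":-0.0392,"ty":-0.0461},{"tx":-0.0392,"ty":-0.0461},{"tx":-0.0392,"ty":-0.0461},{"tx":-0.0392,"ty":-0.0461},{"tx":-0.0392,"ty":-0.0461}]'; python3 -m handwheel '[{"tx":-0.0392,"ty":-0.0461},{"tx":-0.0392,"ty":-0.0461},{"tx":-0.0392,"ty":-0.0461},{"tx":-0.0392,"ty":-0.0461},{"rz":10.6},{"rz":10.6},{"rz":10.6},{"rz":10.6}]'
```

```text
$[0]: bad value
$[0]: bad value
```

```bash
python3 -m handwheel '[{"rz":10.6},{"rz":10.6},{"rz":10.6},{"rz":10.6},{"rz":10.6},{"rz":10.6},{"rz":10.6},{"rz":10.6}]'; python3 -m handwheel '[{"rz":10.6},{"rz":10.6},{}]'; python3 - <<'E'
from h import *
o=ctrl.get_obs(); print(o); Rm=R.from_rotvec(o['orientation']).as_matrix();print(Rm, np.degrees(np.arctan2(Rm[1,0],Rm[0,0])))
im=viewer.get_image('wrist');save(im,'w1');P=pts(im,o)
print(im['vfov'],im['T_tool_cam'])
X=P
M=((X[...,2]>66.5)&(X[...,2]<90)).astype(np.uint8)
lab=cv2.connectedComponentsWithStats(((X[...,2]>60)&(X[...,2]<90)).astype(np.uint8))
for i in range(1,lab[0]):
    s=lab[2][i]
    if s[4]>50:
        p=X[lab[1]==i]; print(s,p.mean(0).round(1),cv2.minAreaRect(p[:,:2].astype(np.float32)))
E
```

```text
{'t': 1.5, 'qpos': array([ 1.24899744e+00,  4.23118099e-01,  1.62992030e+00, -5.71246905e-06,
        1.08858829e+00, -1.90114493e-02]), 'qvel': array([-1.84689715e-03,  8.73319371e-04,  2.41442679e-04, -1.72446895e-04,
       -1.12293427e-03, -5.38138855e-05]), 'joint_torque': array([-4.50846719e-04, -5.44583380e+01, -2.74031371e+01,  6.44441647e-02,
        1.71708682e-02, -5.57604523e-07]), 'ee_pos': array([186.34023393, 596.55426744, 404.65576214]), 'orientation': array([-4.73798373e-01, -3.10565848e+00,  5.40353507e-05]), 'ft_force': array([0.94505752, 0.19383446, 0.04744823]), 'moment': array([-0.0075798 , -0.04498232,  0.00794102]), 'width': 88.03657487548914}
[[-9.54509826e-01  2.98179463e-01 -5.96296897e-06]
 [ 2.98179463e-01  9.54509825e-01 -3.38882904e-05]
 [-4.41307976e-06 -3.41247411e-05 -9.99999999e-01]] 162.65170980335557
60.407975406798315 [[ 1.80543510e-03  9.66519891e-01  2.56585346e-01  7.03337956e+01]
 [ 9.99998325e-01 -1.82252437e-03 -1.71194567e-04  3.93566040e-01]
 [ 3.02170092e-04  2.56585225e-01 -9.66521563e-01  2.12816464e+01]
 [ 0.00000000e+00  0.00000000e+00  0.00000000e+00  1.00000000e+00]]
[ 422  409   72   50 2475] [409.1 657.3  67.3] ((408.01214599609375, 658.6264038085938), (63.02676773071289, 53.28999710083008), 79.89238739013672)$[0]: bad value
$[0]: bad value
```

```bash
python3 -m handwheel '[{"gripper":0,"tx":-0.0392,"ty":-0.0461,"tz":0,"rx":0,"ry":0,"rz":0},{"gripper":0,"tx":-0.0392,"ty":-0.0461,"tz":0,"rx":0,"ry":0,"rz":0},{"gripper":0,"tx":-0.0392,"ty":-0.0461,"tz":0,"rx":0,"ry":0,"rz":0},{"gripper":0,"tx":-0.0392,"ty":-0.0461,"tz":0,"rx":0,"ry":0,"rz":0},{"gripper":0,"tx":-0.0392,"ty":-0.0461,"tz":0,"rx":0,"ry":0,"rz":0},{"gripper":0,"tx":-0.0392,"ty":-0.0461,"tz":0,"rx":0,"ry":0,"rz":0},{"gripper":0,"tx":-0.0392,"ty":-0.0461,"tz":0,"rx":0,"ry":0,"rz":0},{"gripper":0,"tx":-0.0392,"ty":-0.0461,"tz":0,"rx":0,"ry":0,"rz":0}]'; python3 -m handwheel '[{"gripper":0,"tx":-0.0392,"ty":-0.0461,"tz":0,"rx":0,"ry":0,"rz":0},{"gripper":0,"tx":-0.0392,"ty":-0.0461,"tz":0,"rx":0,"ry":0,"rz":0},{"gripper":0,"tx":-0.0392,"ty":-0.0461,"tz":0,"rx":0,"ry":0,"rz":0},{"gripper":0,"tx":-0.0392,"ty":-0.0461,"tz":0,"rx":0,"ry":0,"rz":0},{"gripper":0,"tx":0,"ty":0,"tz":0,"rx":0,"ry":0,"rz":10.6},{"gripper":0,"tx":0,"ty":0,"tz":0,"rx":0,"ry":0,"rz":10.6},{"gripper":0,"tx":0,"ty":0,"tz":0,"rx":0,"ry":0,"rz":10.6},{"gripper":0,"tx":0,"ty":0,"tz":0,"rx":0,"ry":0,"rz":10.6}]'
```

```text
t: 2.55
ee_pos: [376.2, 149.3, 405.1]
orientation: [0.473, 3.105, 0.001]
ft_force: [0.2, -0.2, -0.1]
width: 88.1
t: 3.55
ee_pos: [470.4, -71.9, 404.8]
orientation: [1.573, 2.719, 0.0]
ft_force: [0.1, -0.8, -0.2]
width: 87.7
```

```bash
python3 -m handwheel '[{"gripper":0,"tx":0,"ty":0,"tz":0,"rx":0,"ry":0,"rz":10.6},{"gripper":0,"tx":0,"ty":0,"tz":0,"rx":0,"ry":0,"rz":10.6},{"gripper":0,"tx":0,"ty":0,"tz":0,"rx":0,"ry":0,"rz":10.6},{"gripper":0,"tx":0,"ty":0,"tz":0,"rx":0,"ry":0,"rz":10.6},{"gripper":0,"tx":0,"ty":0,"tz":0,"rx":0,"ry":0,"rz":10.6},{"gripper":0,"tx":0,"ty":0,"tz":0,"rx":0,"ry":0,"rz":10.6},{"gripper":0,"tx":0,"ty":0,"tz":0,"rx":0,"ry":0,"rz":10.6},{"gripper":0,"tx":0,"ty":0,"tz":0,"rx":0,"ry":0,"rz":10.6}]'; python3 -m handwheel '[{"gripper":0.5,"tx":0,"ty":0,"tz":0,"rx":0,"ry":0,"rz":10.6},{"gripper":0.5,"tx":0,"ty":0,"tz":0,"rx":0,"ry":0,"rz":10.6},{"gripper":0.5,"tx":0,"ty":0,"tz":0,"rx":0,"ry":0,"rz":3.3},{"gripper":0.5,"tx":0,"ty":0,"tz":0,"rx":0,"ry":0,"rz":0}]'
python3 - <<'E'
from h import *
o=ctrl.get_obs(); print(o['qpos'],o['ee_pos'],o['width'],o['ft_force']); Rm=R.from_rotvec(o['orientation']).as_matrix();print(np.degrees(np.arctan2(Rm[1,0],Rm[0,0])),Rm[:,2])
im=viewer.get_image('wrist');save(im,'w1');P=pts(im,o)
X=P
lab=cv2.connectedComponentsWithStats(((X[...,2]>60)&(X[...,2]<90)).astype(np.uint8))
for i in range(1,lab[0]):
    s=lab[2][i]
    if s[4]>50:
        p=X[lab[1]==i]; print(s,p.mean(0).round(1),cv2.minAreaRect(p[:,:2].astype(np.float32)))
for n in 'left_pin','middle_pin','left_block','rack':
    for d in recognise(im,n)[:3]: print(n,d, P[int(d['xy'][1]*480),int(d['xy'][0]*640)].round(1))
E
```

```text
t: 4.55
ee_pos: [470.4, -71.7, 404.8]
orientation: [2.995, 0.947, 0.0]
ft_force: [0.1, -0.3, 0.9]
width: 87.7
t: 5.05
ee_pos: [470.4, -71.7, 404.8]
orientation: [3.127, 0.301, 0.0]
ft_force: [0.3, -0.3, -0.2]
width: 51.2
[-1.76363669e-01  2.02821219e-01  1.95067641e+00  2.20268336e-05
  9.87896318e-01  1.20269664e+00] [470.39669724 -71.74198464 404.77130725] 51.196967216215306 [ 0.27815601 -0.2774467  -0.17529758]
10.984970250579005 [ 1.98845694e-04 -1.67580474e-05 -9.99999980e-01]
[ 293   29   50   74 3622] [585.8 -47.5  63.5] ((585.4667358398438, -47.514705657958984), (49.44260025024414, 36.02364730834961), 11.393790245056152)
[ 429   29   54   75 3643] [ 604.8 -144.7   63.5] ((604.417724609375, -145.5869598388672), (49.79948425292969, 36.53291320800781), 11.134176254272461)
[ 563   28   62   76 3739] [ 624.  -242.2   63.5] ((624.082275390625, -243.2814178466797), (50.399940490722656, 37.31234359741211), 12.32915210723877)
[446 105  13  14  89] [ 573.6 -151.7   60.9] ((573.2628173828125, -152.34559631347656), (8.734784126281738, 7.965556621551514), 59.460289001464844)
[313 107  13 
[... 217 characters left out ...]
(7.6835150718688965, 7.863216876983643), 6.915371417999268)
[434 215  22  20 316] [ 490.9 -166.7   69.9] ((490.4046630859375, -167.73721313476562), (13.419201850891113, 13.34416389465332), 21.773258209228516)
[559 215  26  20 380] [ 509.9 -263.9   69.2] ((509.66644287109375, -265.5420837402344), (14.28988265991211, 13.34140396118164), 46.948402404785156)
[309 216  18  20 277] [471.9 -70.   70.6] ((471.200927734375, -70.2547607421875), (13.477099418640137, 13.150501251220703), 53.8222541809082)
middle_pin {'xy': [0.632, 0.1346], 'p': 0.66} [ 605.5 -114.1   27.1]
left_block {'xy': [0.6355, 0.1406], 'p': 0.82} [ 603.2 -115.9   29.5]
rack {'xy': [0.6402, 0.134], 'p': 0.94} [ 605.9 -117.8   28.7]
```

View pics/w1.png

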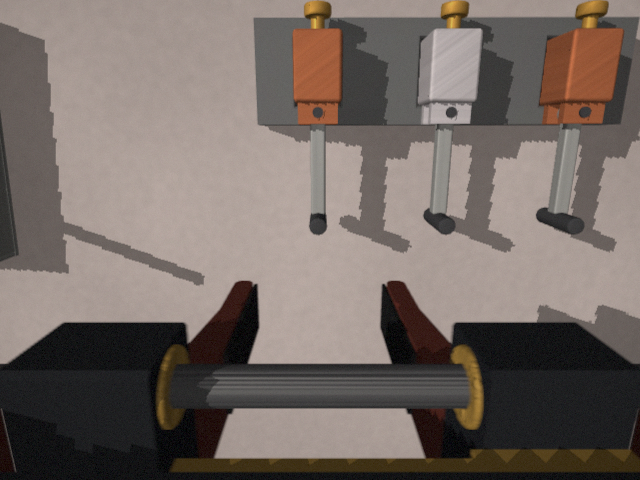

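```bash
python3 -m handwheel '[{"gripper":0.6,"tx":-0.004,"ty":-0.0012,"tz":0.05,"rx":0,"ry":0,"rz":0},{"gripper":0.6,"tx":0,"ty":0,"tz":0.05,"rx":0,"ry":0,"rz":0},{"gripper":0.6,"tx":0,"ty":0,"tz":0.05,"rx":0,"ry":0,"rz":0},{"gripper":0.6,"tx":0,"ty":0,"tz":0.03,"rx":0,"ry":0,"rz":0},{"gripper":0.6,"tx":0,"ty":0,"tz":0.015,"rx":0,"ry":0,"rz":0},{"gripper":0.6,"tx":0,"ty":0,"tz":0,"rx":0,"ry":0,"rz":0}]'; python3 - <<'E'
from h import *
o=ctrl.get_obs(); print(o['ee_pos'],o['width'],o['ft_force'])
im=viewer.get_image('wrist');save(im,'w2')
E
```

```text
t: 6.05
ee_pos: [466.2, -71.3, 209.2]
orientation: [-3.127, -0.3, 0.002]
ft_force: [0.3, 0.2, 0.0]
width: 35.3
[466.19813073 -71.31867318 209.2254733 ] 35.26811094313215 [0.29877232 0.19082457 0.01329054]
```

View pics/w2.png

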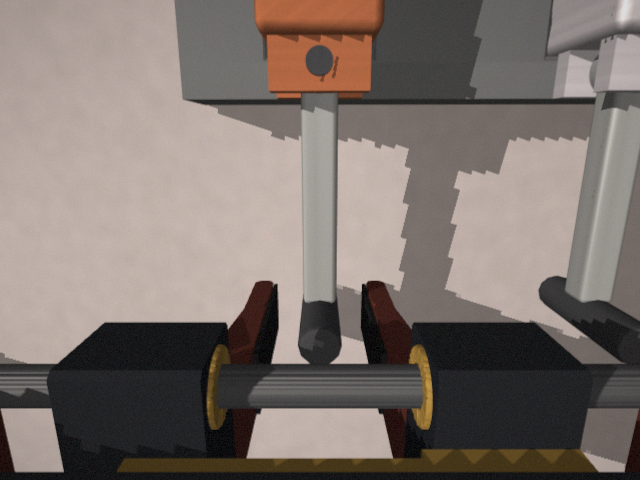

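```bash
Z='x'; python3 -m handwheel '[{"gripper":0.6,"tx":0,"ty":-0.004,"tz":0,"rx":0,"ry":0,"rz":0},{"gripper":0.6,"tx":0,"ty":-0.004,"tz":0,"rx":0,"ry":0,"rz":0},{"gripper":0.6,"tx":0,"ty":-0.0025,"tz":0,"rx":0,"ry":0,"rz":0}]'
python3 -m handwheel '[{"gripper":0.6,"tx":0,"ty":-0.001,"tz":0,"rx":0,"ry":0,"rz":0},{"gripper":0.6,"tx":0,"ty":-0.001,"tz":0,"rx":0,"ry":0,"rz":0}]'
python3 -m handwheel '[{"gripper":0.6,"tx":0,"ty":-0.001,"tz":0,"rx":0,"ry":0,"rz":0},{"gripper":0.6,"tx":0,"ty":-0.001,"tz":0,"rx":0,"ry":0,"rz":0}]'
python3 -m handwheel '[{"gripper":0.6,"tx":0,"ty":-0.001,"tz":0,"rx":0,"ry":0,"rz":0}]'
```

```text
t: 6.48
ee_pos: [464.3, -60.7, 210.3]
orientation: [3.127, 0.3, 0.002]
ft_force: [-0.1, 0.3, -0.5]
width: 34.9
t: 6.72
ee_pos: [463.9, -59.0, 209.8]
orientation: [3.127, 0.3, 0.001]
ft_force: [0.6, -0.7, -0.1]
width: 35.0
t: 6.98
ee_pos: [463.5, -57.1, 209.7]
orientation: [3.127, 0.3, 0.0]
ft_force: [0.4, -1.2, 0.9]
width: 35.2
t: 7.1
ee_pos: [463.3, -56.2, 209.7]
orientation: [3.127, 0.3, 0.0]
ft_force: [-0.2, -3.1, 1.3]
width: 35.2
```

```bash
python3 -m handwheel '[{"gripper":0.6,"tx":0,"ty":-0.001,"tz":0,"rx":0,"ry":0,"rz":0}]'
python3 -m handwheel '[{"gripper":0.6,"tx":0,"ty":0.004,"tz":0,"rx":0,"ry":0,"rz":0},{"gripper":0.6,"tx":0,"ty":0.008,"tz":0,"rx":0,"ry":0,"rz":0},{"gripper":0.6,"tx":0,"ty":0.008,"tz":0,"rx":0,"ry":0,"rz":0},{"gripper":0.6,"tx":0,"ty":0.006,"tz":0,"rx":0,"ry":0,"rz":0}]'
python3 -m handwheel '[{"gripper":0.6,"tx":0,"ty":0.001,"tz":0,"rx":0,"ry":0,"rz":0},{"gripper":0.6,"tx":0,"ty":0.001,"tz":0,"rx":0,"ry":0,"rz":0}]'
python3 -m handwheel '[{"gripper":0.6,"tx":0,"ty":0.001,"tz":0,"rx":0,"ry":0,"rz":0},{"gripper":0.6,"tx":0,"ty":0.001,"tz":0,"rx":0,"ry":0,"rz":0}]'
```

```text
t: 7.22
ee_pos: [463.1, -55.3, 209.7]
orientation: [3.127, 0.3, 0.0]
ft_force: [0.2, -4.5, 1.2]
width: 35.0
t: 7.72
ee_pos: [468.1, -81.3, 209.6]
orientation: [-3.127, -0.299, 0.0]
ft_force: [-1.1, -0.1, -0.5]
width: 35.1
t: 7.98
ee_pos: [468.4, -82.7, 209.7]
orientation: [-3.127, -0.299, 0.0]
ft_force: [0.7, 0.3, 0.5]
width: 35.0
t: 8.22
ee_pos: [468.7, -84.5, 209.6]
orientation: [-3.127, -0.3, 0.0]
ft_force: [-0.6, -0.1, 0.7]
width: 35.2
```

```bash

python3 -m handwheel '[{"gripper":0.6,"tx":0,"ty":0.001,"tz":0,"rx":0,"ry":0,"rz":0},{"gripper":0.6,"tx":0,"ty":0.001,"tz":0,"rx":0,"ry":0,"rz":0}]'
python3 -m handwheel '[{"gripper":0.6,"tx":0,"ty":0.001,"tz":0,"rx":0,"ry":0,"rz":0}]'
python3 -m handwheel '[{"gripper":0.6,"tx":0,"ty":0.001,"tz":0,"rx":0,"ry":0,"rz":0}]'
```

```text
t: 8.48
ee_pos: [469.0, -86.4, 209.6]
orientation: [-3.127, -0.3, 0.001]
ft_force: [-0.0, 2.2, -0.1]
width: 35.1
t: 8.6
ee_pos: [469.2, -87.4, 209.6]
orientation: [-3.127, -0.3, 0.001]
ft_force: [-0.8, 4.2, 0.8]
width: 35.2
t: 8.72
ee_pos: [469.3, -88.3, 209.6]
orientation: [-3.127, -0.3, 0.001]
ft_force: [-1.3, 5.2, 1.3]
width: 35.2
```

```bash

python3 -m handwheel '[{"gripper":0.6,"tx":0,"ty":-0.017,"tz":0,"rx":0,"ry":0,"rz":0},{"gripper":0.6,"tx":0,"ty":0,"tz":-0.058,"rx":0,"ry":0,"rz":0},{"gripper":0.6,"tx":0,"ty":0.05,"tz":-0.01,"rx":0,"ry":0,"rz":0},{"gripper":0.6,"tx":0,"ty":0.05,"tz":0,"rx":0,"ry":0,"rz":0},{"gripper":0.6,"tx":0,"ty":0,"tz":0,"rx":0,"ry":0,"rz":0}]'
python3 - <<'E'
from h import *
o=ctrl.get_obs(); print(o['ee_pos'],o['width'],o['ft_force'])
im=viewer.get_image('wrist');save(im,'w3')
E
```

```text
t: 9.35
ee_pos: [486.2, -171.9, 278.3]
orientation: [3.126, 0.295, 0.004]
ft_force: [0.2, -0.6, -0.7]
width: 35.6
[ 486.21302764 -171.90065948  278.30253481] 35.56363106550937 [ 0.21179605 -0.55987899 -0.65013374]
```

View pics/w3.png

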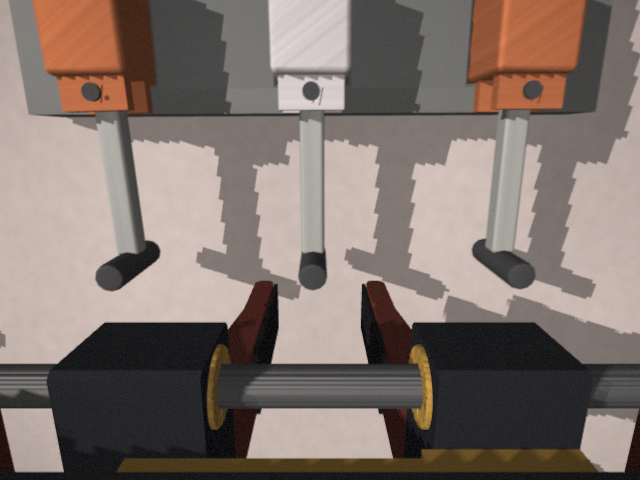

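```bash

python3 -m handwheel '[{"gripper":0.6,"tx":0,"ty":-0.0025,"tz":0.03,"rx":0,"ry":0,"rz":0},{"gripper":0.6,"tx":0,"ty":0,"tz":0.038,"rx":0,"ry":0,"rz":0},{"gripper":0.6,"tx":0,"ty":-0.004,"tz":0,"rx":0,"ry":0,"rz":0},{"gripper":0.6,"tx":0,"ty":-0.0045,"tz":0,"rx":0,"ry":0,"rz":0},{"gripper":0.6,"tx":0,"ty":0,"tz":0,"rx":0,"ry":0,"rz":0}]'
python3 -m handwheel '[{"gripper":0.6,"tx":0,"ty":-0.001,"tz":0,"rx":0,"ry":0,"rz":0},{"gripper":0.6,"tx":0,"ty":-0.001,"tz":0,"rx":0,"ry":0,"rz":0},{"gripper":0.6,"tx":0,"ty":-0.001,"tz":0,"rx":0,"ry":0,"rz":0}]'
python3 -m handwheel '[{"gripper":0.6,"tx":0,"ty":-0.001,"tz":0,"rx":0,"ry":0,"rz":0},{"gripper":0.6,"tx":0,"ty":-0.001,"tz":0,"rx":0,"ry":0,"rz":0}]'
python3 -m handwheel '[{"gripper":0.6,"tx":0,"ty":-0.001,"tz":0,"rx":0,"ry":0,"rz":0}]'
```

```text
t: 10.02
ee_pos: [483.6, -158.6, 211.0]
orientation: [3.126, 0.301, 0.003]
ft_force: [-0.9, -0.2, -0.6]
width: 35.0
t: 10.4
ee_pos: [482.8, -156.4, 210.0]
orientation: [3.127, 0.299, 0.001]
ft_force: [-0.1, -0.2, 0.4]
width: 35.3
t: 10.65
ee_pos: [482.4, -154.4, 209.8]
orientation: [3.127, 0.3, 0.001]
ft_force: [0.6, -2.6, 1.8]
width: 35.0
t: 10.78
ee_pos: [482.2, -153.5, 209.8]
orientation: [3.127, 0.3, 0.001]
ft_force: [-0.5, -4.2, 1.4]
width: 35.3
```

```bash

python3 -m handwheel '[{"gripper":0.6,"tx":0,"ty":0.004,"tz":0,"rx":0,"ry":0,"rz":0},{"gripper":0.6,"tx":0,"ty":0.008,"tz":0,"rx":0,"ry":0,"rz":0},{"gripper":0.6,"tx":0,"ty":0.008,"tz":0,"rx":0,"ry":0,"rz":0},{"gripper":0.6,"tx":0,"ty":0.008,"tz":0,"rx":0,"ry":0,"rz":0},{"gripper":0.6,"tx":0,"ty":0.001,"tz":0,"rx":0,"ry":0,"rz":0}]'
python3 -m handwheel '[{"gripper":0.6,"tx":0,"ty":0.001,"tz":0,"rx":0,"ry":0,"rz":0},{"gripper":0.6,"tx":0,"ty":0.001,"tz":0,"rx":0,"ry":0,"rz":0}]'
python3 -m handwheel '[{"gripper":0.6,"tx":0,"ty":0.001,"tz":0,"rx":0,"ry":0,"rz":0}]'
```

```text
t: 11.4
ee_pos: [487.7, -182.4, 209.6]
orientation: [-3.127, -0.298, -0.0]
ft_force: [0.6, 0.6, 0.2]
width: 34.9
t: 11.65
ee_pos: [487.9, -183.6, 209.6]
orientation: [-3.127, -0.3, 0.0]
ft_force: [1.0, 0.8, 0.0]
width: 35.2
t: 11.78
ee_pos: [488.0, -184.5, 209.6]
orientation: [-3.127, -0.3, 0.001]
ft_force: [-0.1, 2.4, -1.2]
width: 35.0
```

```bash

python3 -m handwheel '[{"gripper":0.6,"tx":0,"ty":-0.0155,"tz":0,"rx":0,"ry":0,"rz":0},{"gripper":0.6,"tx":0,"ty":0,"tz":-0.058,"rx":0,"ry":0,"rz":0},{"gripper":0.6,"tx":0,"ty":0.05,"tz":-0.01,"rx":0,"ry":0,"rz":0},{"gripper":0.6,"tx":0,"ty":0.05,"tz":0,"rx":0,"ry":0,"rz":0},{"gripper":0.6,"tx":0,"ty":0,"tz":0,"rx":0,"ry":0,"rz":0}]'
python3 - <<'E'
from h import *
o=ctrl.get_obs(); print(o['ee_pos'],o['width'],o['ft_force'])
im=viewer.get_image('wrist');save(im,'w4');P=pts(im,o)
lab=cv2.connectedComponentsWithStats(((P[...,2]>67)&(P[...,2]<85)).astype(np.uint8))
for i in range(1,lab[0]):
    s=lab[2][i]
    if s[4]>50:
        p=P[lab[1]==i]; print(s,p.mean(0).round(1))
E
```

```text
t: 12.4
ee_pos: [504.8, -269.5, 278.2]
orientation: [3.126, 0.296, 0.003]
ft_force: [-0.4, 1.0, -0.4]
width: 35.1
[ 504.79981185 -269.49967349  278.21995679] 35.132216571196665 [-0.41896244  0.96907623 -0.4037554 ]
[300 259  30  30 657] [ 510.3 -266.2   71.3]
[ 97 261  33  29 712] [ 491.7 -172.1   71. ]
```

View pics/w4.png

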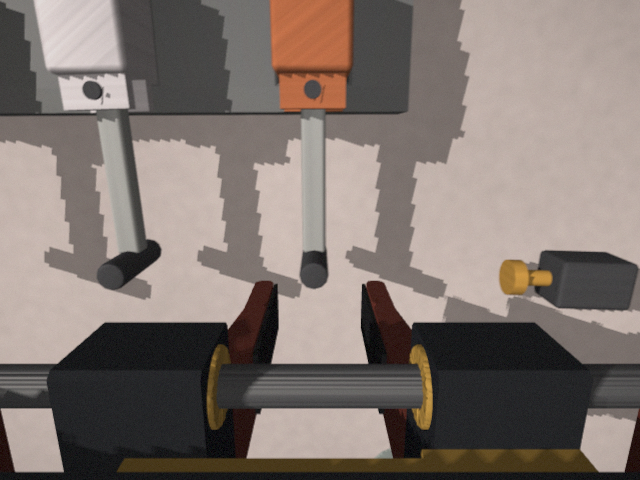

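```bash

python3 -m handwheel '[{"gripper":0.6,"tx":0,"ty":-0.0022,"tz":0.03,"rx":0,"ry":0,"rz":0},{"gripper":0.6,"tx":0,"ty":0,"tz":0.038,"rx":0,"ry":0,"rz":0},{"gripper":0.6,"tx":0,"ty":-0.004,"tz":0,"rx":0,"ry":0,"rz":0},{"gripper":0.6,"tx":0,"ty":-0.0045,"tz":0,"rx":0,"ry":0,"rz":0},{"gripper":0.6,"tx":0,"ty":0,"tz":0,"rx":0,"ry":0,"rz":0}]'
python3 -m handwheel '[{"gripper":0.6,"tx":0,"ty":-0.001,"tz":0,"rx":0,"ry":0,"rz":0},{"gripper":0.6,"tx":0,"ty":-0.001,"tz":0,"rx":0,"ry":0,"rz":0},{"gripper":0.6,"tx":0,"ty":-0.001,"tz":0,"rx":0,"ry":0,"rz":0}]'
python3 -m handwheel '[{"gripper":0.6,"tx":0,"ty":-0.001,"tz":0,"rx":0,"ry":0,"rz":0},{"gripper":0.6,"tx":0,"ty":-0.001,"tz":0,"rx":0,"ry":0,"rz":0}]'
python3 -m handwheel '[{"gripper":0.6,"tx":0,"ty":-0.001,"tz":0,"rx":0,"ry":0,"rz":0}]'
```

```text
t: 13.08
ee_pos: [502.6, -256.6, 211.1]
orientation: [3.126, 0.301, 0.002]
ft_force: [0.3, -0.4, -0.2]
width: 35.1
t: 13.45
ee_pos: [501.7, -254.3, 210.0]
orientation: [3.127, 0.299, 0.001]
ft_force: [-0.7, 0.6, -1.3]
width: 34.8
t: 13.7
ee_pos: [501.2, -252.3, 209.7]
orientation: [-3.127, -0.3, 0.0]
ft_force: [-0.3, 0.3, -0.6]
width: 35.1
t: 13.82
ee_pos: [501.0, -251.2, 209.6]
orientation: [-3.127, -0.3, 0.0]
ft_force: [-0.3, -0.6, -0.3]
width: 34.5
```

Low force where the sound ones gave 3–4 N. I continue slowly.

```bash

for i in 1 2; do :; done
python3 -m handwheel '[{"gripper":0.6,"tx":0,"ty":-0.001,"tz":0,"rx":0,"ry":0,"rz":0},{"gripper":0.6,"tx":0,"ty":-0.001,"tz":0,"rx":0,"ry":0,"rz":0},{"gripper":0.6,"tx":0,"ty":-0.001,"tz":0,"rx":0,"ry":0,"rz":0}]'
python3 -m handwheel '[{"gripper":0.6,"tx":0,"ty":-0.001,"tz":0,"rx":0,"ry":0,"rz":0},{"gripper":0.6,"tx":0,"ty":-0.001,"tz":0,"rx":0,"ry":0,"rz":0}]'
```

```text
t: 14.2
ee_pos: [500.5, -248.3, 209.7]
orientation: [-3.127, -0.3, 0.0]
ft_force: [0.1, -0.8, -0.2]
width: 35.0
t: 14.45
ee_pos: [500.1, -246.3, 209.7]
orientation: [3.127, 0.3, 0.0]
ft_force: [-0.0, 0.4, 0.0]
width: 35.2
```

```bash

python3 -m handwheel '[{"gripper":0.6,"tx":0,"ty":-0.001,"tz":0,"rx":0,"ry":0,"rz":0}]'
python3 -m handwheel '[{"gripper":0.6,"tx":0,"ty":-0.0007,"tz":0,"rx":0,"ry":0,"rz":0}]'
```

```text
t: 14.58
ee_pos: [499.9, -245.3, 209.7]
orientation: [3.127, 0.3, 0.0]
ft_force: [0.1, -0.5, -0.4]
width: 35.3
t: 14.7
ee_pos: [499.8, -244.7, 209.7]
orientation: [3.127, 0.3, 0.0]
ft_force: [0.9, -1.3, -0.5]
width: 34.9
```

```bash

python3 -m handwheel '[{"gripper":0.6,"tx":0,"ty":-0.0007,"tz":0,"rx":0,"ry":0,"rz":0}]'
python3 -m handwheel '[{"gripper":0.6,"tx":0,"ty":-0.0007,"tz":0,"rx":0,"ry":0,"rz":0}]'
```

```text
t: 14.82
ee_pos: [499.7, -244.0, 209.7]
orientation: [3.127, 0.3, 0.0]
ft_force: [0.5, 0.3, -0.6]
width: 35.2
t: 14.95
ee_pos: [499.6, -243.3, 209.7]
orientation: [3.127, 0.3, 0.0]
ft_force: [-0.4, -1.4, 0.3]
width: 35.0
```

```bash

python3 -m handwheel '[{"gripper":0.6,"tx":0,"ty":-0.0005,"tz":0,"rx":0,"ry":0,"rz":0}]'
python3 -m handwheel '[{"gripper":0.6,"tx":0,"ty":-0.0005,"tz":0,"rx":0,"ry":0,"rz":0}]'
```

```text
t: 15.08
ee_pos: [499.5, -243.0, 209.7]
orientation: [3.127, 0.3, 0.001]
ft_force: [0.0, -3.3, -1.0]
width: 35.0
t: 15.2
ee_pos: [499.4, -242.7, 209.8]
orientation: [3.126, 0.3, 0.001]
ft_force: [0.1, -4.6, -0.9]
width: 34.9
```

```bash

python3 -m handwheel '[{"gripper":0.6,"tx":0,"ty":-0.0003,"tz":0,"rx":0,"ry":0,"rz":0},{"gripper":0.6,"tx":0,"ty":0,"tz":0,"rx":0,"ry":0,"rz":0}]'
python3 - <<'E'
from h import *
o=ctrl.get_obs(); print(o['ee_pos'],o['width'],o['ft_force'])
im=viewer.get_image('wrist');save(im,'w5');P=pts(im,o)
E
```

```text
t: 15.45
ee_pos: [499.4, -242.6, 209.8]
orientation: [3.126, 0.3, 0.001]
ft_force: [-0.3, -6.7, -1.5]
width: 35.2
[ 499.41257486 -242.63141918  209.8292466 ] 35.18715652131795 [-0.25062842 -6.69226648 -1.54181958]
```

View pics/w5.png

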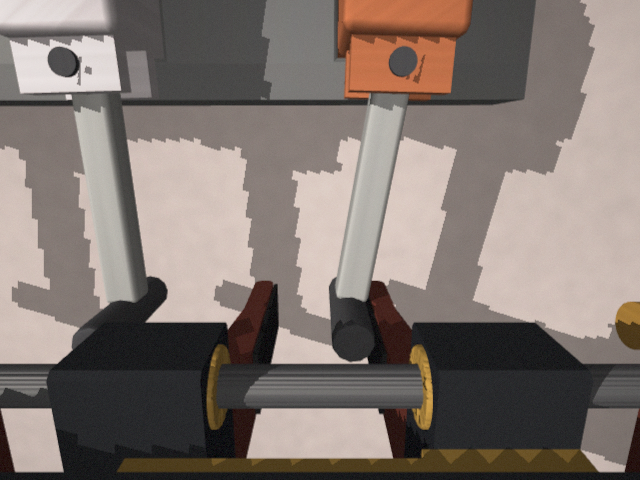

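```bash

python3 -m handwheel '[{"gripper":0.6,"tx":0,"ty":0.003,"tz":0,"rx":0,"ry":0,"rz":0},{"gripper":0.6,"tx":0,"ty":0.006,"tz":0,"rx":0,"ry":0,"rz":0},{"gripper":0.6,"tx":0,"ty":0.006,"tz":0,"rx":0,"ry":0,"rz":0},{"gripper":0.6,"tx":0,"ty":0.002,"tz":0,"rx":0,"ry":0,"rz":0},{"gripper":0.6,"tx":0,"ty":0.002,"tz":0,"rx":0,"ry":0,"rz":0},{"gripper":0.6,"tx":0,"ty":0.002,"tz":0,"rx":0,"ry":0,"rz":0},{"gripper":0.6,"tx":0,"ty":0.002,"tz":0,"rx":0,"ry":0,"rz":0},{"gripper":0.6,"tx":0,"ty":0.002,"tz":0,"rx":0,"ry":0,"rz":0}]'
python3 -m handwheel '[{"gripper":0.6,"tx":0,"ty":0.002,"tz":0,"rx":0,"ry":0,"rz":0},{"gripper":0.6,"tx":0,"ty":0.002,"tz":0,"rx":0,"ry":0,"rz":0},{"gripper":0.6,"tx":0,"ty":0.002,"tz":0,"rx":0,"ry":0,"rz":0},{"gripper":0.6,"tx":0,"ty":0.002,"tz":0,"rx":0,"ry":0,"rz":0},{"gripper":0.6,"tx":0,"ty":0.002,"tz":0,"rx":0,"ry":0,"rz":0},{"gripper":0.6,"tx":0,"ty":0.002,"tz":0,"rx":0,"ry":0,"rz":0},{"gripper":0.6,"tx":0,"ty":0.001,"tz":0,"rx":0,"ry":0,"rz":0},{"gripper":0.6,"tx":0,"ty":0.001,"tz":0,"rx":0,"ry":0,"rz":0}]'
```

```text
t: 16.5
ee_pos: [504.0, -266.7, 209.7]
orientation: [-3.127, -0.3, 0.0]
ft_force: [0.9, 0.2, 0.3]
width: 35.1
t: 17.5
ee_pos: [506.7, -280.4, 209.7]
orientation: [3.127, 0.3, -0.0]
ft_force: [-0.8, 0.0, 0.5]
width: 35.0
```

```bash

python3 -m handwheel '[{"gripper":0.6,"tx":0,"ty":0.001,"tz":0,"rx":0,"ry":0,"rz":0},{"gripper":0.6,"tx":0,"ty":0.001,"tz":0,"rx":0,"ry":0,"rz":0},{"gripper":0.6,"tx":0,"ty":0.001,"tz":0,"rx":0,"ry":0,"rz":0},{"gripper":0.6,"tx":0,"ty":0.001,"tz":0,"rx":0,"ry":0,"rz":0}]'
python3 -m handwheel '[{"gripper":0.6,"tx":0,"ty":0.001,"tz":0,"rx":0,"ry":0,"rz":0},{"gripper":0.6,"tx":0,"ty":0.001,"tz":0,"rx":0,"ry":0,"rz":0}]'
python3 -m handwheel '[{"gripper":0.6,"tx":0,"ty":0.001,"tz":0,"rx":0,"ry":0,"rz":0},{"gripper":0.6,"tx":0,"ty":0.0007,"tz":0,"rx":0,"ry":0,"rz":0}]'
```

```text
t: 18.0
ee_pos: [507.4, -284.3, 209.7]
orientation: [-3.127, -0.3, 0.0]
ft_force: [0.5, 0.2, 0.4]
width: 35.0
t: 18.25
ee_pos: [507.8, -286.3, 209.7]
orientation: [-3.127, -0.3, -0.0]
ft_force: [-0.3, 0.4, 0.5]
width: 35.3
t: 18.5
ee_pos: [508.1, -287.9, 209.7]
orientation: [-3.127, -0.3, 0.0]
ft_force: [-0.3, -0.0, 0.5]
width: 35.2
```

```bash

python3 -m handwheel '[{"gripper":0.6,"tx":0,"ty":0.0007,"tz":0,"rx":0,"ry":0,"rz":0},{"gripper":0.6,"tx":0,"ty":0.0005,"tz":0,"rx":0,"ry":0,"rz":0}]'
python3 -m handwheel '[{"gripper":0.6,"tx":0,"ty":0.0006,"tz":0,"rx":0,"ry":0,"rz":0}]'
```

```text
t: 18.75
ee_pos: [508.4, -289.1, 209.7]
orientation: [3.127, 0.3, 0.0]
ft_force: [-0.2, 0.5, -0.5]
width: 34.9
t: 18.88
ee_pos: [508.5, -289.7, 209.7]
orientation: [-3.127, -0.3, -0.0]
ft_force: [0.6, 1.0, 0.4]
width: 35.3
```

```bash

python3 -m handwheel '[{"gripper":0.6,"tx":0,"ty":0.0005,"tz":0,"rx":0,"ry":0,"rz":0}]'
```

```text
t: 19.0
ee_pos: [508.6, -290.2, 209.7]
orientation: [3.127, 0.3, 0.0]
ft_force: [1.0, 0.1, 0.5]
width: 35.0
```

```bash

python3 -m handwheel '[{"gripper":0.6,"tx":0,"ty":0.0005,"tz":0,"rx":0,"ry":0,"rz":0}]'
python3 -m handwheel '[{"gripper":0.6,"tx":0,"ty":0.0005,"tz":0,"rx":0,"ry":0,"rz":0}]'
```

```text
t: 19.12
ee_pos: [508.7, -290.6, 209.7]
orientation: [-3.127, -0.3, -0.0]
ft_force: [0.1, 2.6, -0.8]
width: 34.9
t: 19.25
ee_pos: [508.8, -291.1, 209.6]
orientation: [-3.127, -0.3, 0.0]
ft_force: [-0.5, 1.4, 0.9]
width: 34.9
```

```bash

python3 -m handwheel '[{"gripper":0.6,"tx":0,"ty":0.0005,"tz":0,"rx":0,"ry":0,"rz":0}]'
```

```text
t: 19.38
ee_pos: [508.9, -291.5, 209.7]
orientation: [-3.127, -0.3, 0.0]
ft_force: [0.2, 2.1, -0.9]
width: 35.4
```

```bash

python3 -m handwheel '[{"gripper":0.6,"tx":0,"ty":0.0005,"tz":0,"rx":0,"ry":0,"rz":0}]'
python3 -m handwheel '[{"gripper":0.6,"tx":0,"ty":0.0003,"tz":0,"rx":0,"ry":0,"rz":0}]'
```

```text
t: 19.5
ee_pos: [509.0, -292.0, 209.7]
orientation: [-3.127, -0.3, -0.0]
ft_force: [1.4, 3.2, 0.2]
width: 35.2
t: 19.62
ee_pos: [509.0, -292.2, 209.6]
orientation: [-3.127, -0.299, 0.0]
ft_force: [0.9, 4.8, 0.3]
width: 35.0
```

```bash

python3 -m handwheel '[{"gripper":0.6,"tx":0,"ty":0.0002,"tz":0,"rx":0,"ry":0,"rz":0},{"gripper":0.6,"tx":0,"ty":0,"tz":0,"rx":0,"ry":0,"rz":0}]'
python3 - <<'E'
from h import *
o=ctrl.get_obs(); print(o['ee_pos'],o['width'],o['ft_force'])
im=viewer.get_image('wrist');save(im,'w6');P=pts(im,o)
E
```

```text
t: 19.88
ee_pos: [509.1, -292.3, 209.6]
orientation: [-3.127, -0.3, 0.0]
ft_force: [1.6, 5.3, 0.3]
width: 35.0
[ 509.05051797 -292.26478381  209.60752744] 35.01813000887496 [1.63847257 5.29130034 0.31773914]
```

View pics/w6.png

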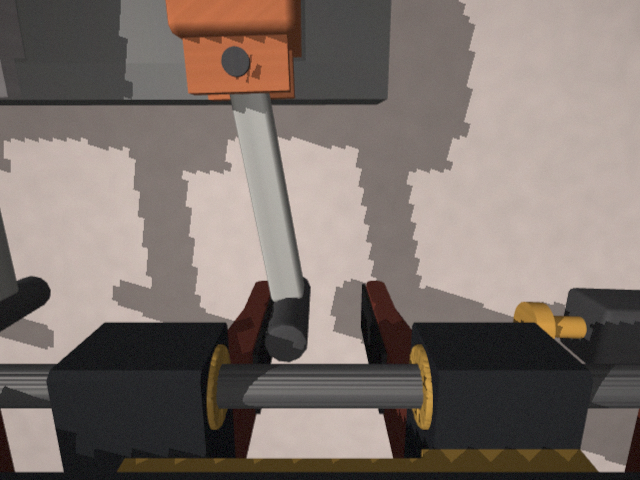

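```bash

python3 -m handwheel '[{"gripper":0.6,"tx":0,"ty":-0.006,"tz":0,"rx":0,"ry":0,"rz":0},{"gripper":0.6,"tx":0,"ty":-0.007,"tz":0,"rx":0,"ry":0,"rz":0},{"gripper":0.6,"tx":0,"ty":0,"tz":-0.05,"rx":0,"ry":0,"rz":0},{"gripper":0,"tx":0,"ty":0,"tz":-0.05,"rx":0,"ry":0,"rz":0},{"gripper":0,"tx":0.058,"ty":-0.0065,"tz":0,"rx":0,"ry":0,"rz":0},{"gripper":0,"tx":0.058,"ty":-0.0065,"tz":0,"rx":0,"ry":0,"rz":0},{"gripper":0,"tx":0,"ty":0,"tz":0,"rx":0,"ry":0,"rz":0}]'
python3 - <<'E'
from h import *
o=ctrl.get_obs(); print(o['ee_pos'],o['width'],o['ft_force'])
im=viewer.get_image('wrist');save(im,'w7');P=pts(im,o)
lab=cv2.connectedComponentsWithStats(((P[...,2]>61)&(P[...,2]<85)).astype(np.uint8))
for i in range(1,lab[0]):
    s=lab[2][i]
    if s[4]>50:
        p=P[lab[1]==i]; print(s,p.mean(0).round(1),cv2.minAreaRect(p[:,:2].astype(np.float32)))
E
```

```text
t: 20.8
ee_pos: [620.8, -243.5, 310.1]
orientation: [3.125, 0.304, 0.004]
ft_force: [-0.3, 0.5, -0.6]
width: 71.5
[ 620.80728705 -243.51359593  310.09654089] 71.51953121571475 [-0.29495177  0.50071768 -0.60863754]
[503   0  55  15 459] [ 770.7 -321.2   64.3] ((770.08056640625, -319.948486328125), (6.249835968017578, 26.883737564086914), 11.206082344055176)
[ 111  212   72   85 5149] [ 606.3 -146.6   63.6] ((605.1630859375, -146.14596557617188), (49.77585220336914, 36.40410614013672), 12.843514442443848)
[ 289  212   64   85 5105] [ 625.2 -243.7   63.6] ((624.1106567382812, -243.92311096191406), (50.114192962646484, 35.818294525146484), 12.515713691711426)
[  0 235  13  61 425] [577.8 -66.4  62.7] ((582.3629150390625, -66.70450592041016), (36.6983528137207, 6.639164924621582), 1.9512149095535278)
[331 418  23  30 538] [ 515.3 -278.8   69.1] ((513.3911743164062, -279.3775634765625), (13.940587997436523, 13.513445854187012), 60.47124481201172)
```

View pics/w7.png

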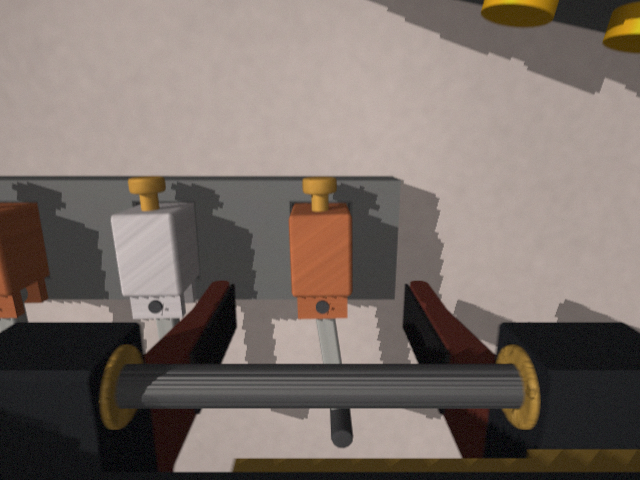

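```bash

python3 -m handwheel '[{"gripper":0,"tx":-0.002,"ty":0.001,"tz":0.04,"rx":0,"ry":0,"rz":0},{"gripper":0,"tx":0,"ty":0,"tz":0.034,"rx":0,"ry":0,"rz":0},{"gripper":0,"tx":0,"ty":0,"tz":0.02,"rx":0,"ry":0,"rz":0},{"gripper":0,"tx":0,"ty":0,"tz":0,"rx":0,"ry":0,"rz":0}]'
python3 -m handwheel '[{"gripper":0.62,"tx":0,"ty":0,"tz":0,"rx":0,"ry":0,"rz":0},{"gripper":0.8,"tx":0,"ty":0,"tz":0,"rx":0,"ry":0,"rz":0},{"gripper":1,"tx":0,"ty":0,"tz":0,"rx":0,"ry":0,"rz":0},{"gripper":1,"tx":0,"ty":0,"tz":0,"rx":0,"ry":0,"rz":0},{"gripper":1,"tx":0,"ty":0,"tz":0,"rx":0,"ry":0,"rz":0}]'
```

```text
t: 21.35
ee_pos: [615.3, -246.7, 214.6]
orientation: [-3.127, -0.299, 0.003]
ft_force: [0.1, 0.1, 0.4]
width: 87.7
t: 21.98
ee_pos: [616.2, -246.4, 215.8]
orientation: [3.127, 0.3, 0.0]
ft_force: [0.4, -0.6, -0.0]
width: 41.2
```

```bash

python3 -m handwheel '[{"gripper":1,"tx":0,"ty":0,"tz":0,"rx":0,"ry":0,"rz":0},{"gripper":1,"tx":0,"ty":0,"tz":0,"rx":0,"ry":0,"rz":0},{"gripper":1,"tx":0,"ty":0,"tz":0,"rx":0,"ry":0,"rz":0}]'
```

```text
t: 22.35
ee_pos: [616.3, -246.2, 215.8]
orientation: [-3.127, -0.3, 0.0]
ft_force: [1.1, 2.5, 2.2]
width: 36.1
```

```bash

python3 -m handwheel '[{"gripper":1,"tx":0,"ty":0,"tz":-0.008,"rx":0,"ry":0,"rz":0},{"gripper":1,"tx":0,"ty":0,"tz":-0.01,"rx":0,"ry":0,"rz":0},{"gripper":1,"tx":0,"ty":0,"tz":-0.012,"rx":0,"ry":0,"rz":0},{"gripper":1,"tx":0,"ty":0,"tz":-0.02,"rx":0,"ry":0,"rz":0},{"gripper":1,"tx":0,"ty":0,"tz":-0.03,"rx":0,"ry":0,"rz":0},{"gripper":1,"tx":0,"ty":0,"tz":-0.03,"rx":0,"ry":0,"rz":0},{"gripper":1,"tx":0,"ty":0,"tz":-0.01,"rx":0,"ry":0,"rz":0},{"gripper":1,"tx":0,"ty":0,"tz":0,"rx":0,"ry":0,"rz":0}]'
python3 - <<'E'
from h import *
o=ctrl.get_obs(); print(o['ee_pos'],o['width'],o['ft_force'])
im=viewer.get_image('wrist');save(im,'w8')
im=viewer.get_image('side');save(im,'s8')
im=viewer.get_image('top');save(im,'t8');P=pts(im)
# tray
w=(145,225,225,325)
q=P[w[2]:w[3],w[0]:w[1]].reshape(-1,3);q=q[(q[:,2]>30)&(q[:,2]<50)];r=cv2.minAreaRect(q[:,:2].astype(np.float32));print(r,cv2.boxPoints(r))
im=viewer.get_image('side');P=pts(im)
q=P[125:205,205:310].reshape(-1,3);q=q[(q[:,2]>33)&(q[:,2]<48)&(q[:,0]>300)&(q[:,0]<620)];r=cv2.minAreaRect(q[:,:2].astype(np.float32));print(r,cv2.boxPoints(r))
E
```

```text
t: 23.35
ee_pos: [616.1, -246.5, 336.7]
orientation: [3.126, 0.3, 0.002]
ft_force: [0.0, 0.8, -5.1]
width: 35.9
[ 616.12962653 -246.50456592  336.67878636] 35.864547684803824 [ 0.02173837  0.76958845 -5.12426058]
((466.2768859863281, 293.45196533203125), (210.81393432617188, 152.29196166992188), 7.353555679321289) [[351.9908  355.48047]
 [371.48294 204.44106]
 [580.563   231.42346]
 [561.0708  382.4629 ]]
((469.49615478515625, 293.720458984375), (211.08489990234375, 159.87197875976562), 7.223743915557861) [[354.73993 359.7506 ]
 [374.84296 201.14758]
 [584.2524  227.6903 ]
 [564.14935 386.29333]]
```

View pics/w8.png

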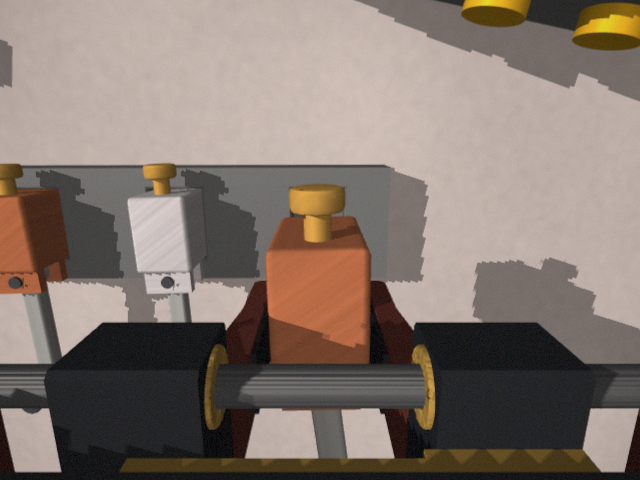

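View pics/s8.png

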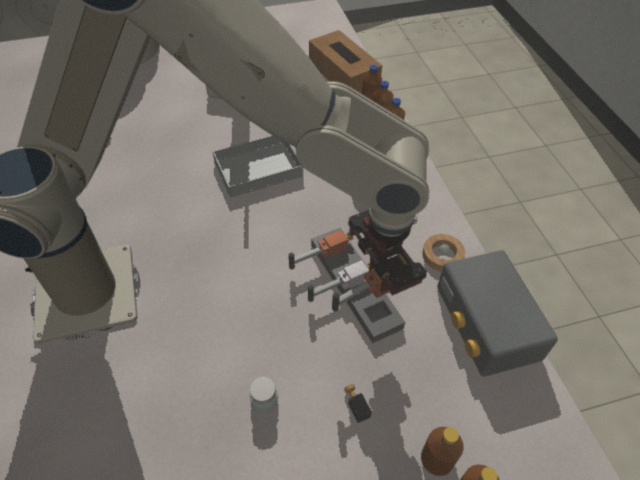

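```bash

python3 -m handwheel '[{"gripper":1,"tx":0,"ty":-0.02,"tz":0,"rx":0,"ry":0,"rz":0},{"gripper":1,"tx":0,"ty":-0.04,"tz":0,"rx":0,"ry":0,"rz":0},{"gripper":1,"tx":-0.001,"ty":-0.05,"tz":0,"rx":0,"ry":0,"rz":0},{"gripper":1,"tx":-0.002,"ty":-0.05,"tz":0,"rx":0,"ry":0,"rz":0},{"gripper":1,"tx":-0.001,"ty":-0.05,"tz":0,"rx":0,"ry":0,"rz":0},{"gripper":1,"tx":-0.001,"ty":-0.05,"tz":0,"rx":0,"ry":0,"rz":0},{"gripper":1,"tx":-0.001,"ty":-0.05,"tz":0,"rx":0,"ry":0,"rz":0},{"gripper":1,"tx":-0.001,"ty":-0.05,"tz":0,"rx":0,"ry":0,"rz":0}]'
python3 -m handwheel '[{"gripper":1,"tx":-0.001,"ty":-0.05,"tz":0,"rx":0,"ry":0,"rz":0},{"gripper":1,"tx":-0.001,"ty":-0.05,"tz":0,"rx":0,"ry":0,"rz":0},{"gripper":1,"tx":-0.001,"ty":-0.046,"tz":0,"rx":0,"ry":0,"rz":0},{"gripper":1,"tx":0,"ty":-0.03,"tz":0,"rx":0,"ry":0,"rz":0},{"gripper":1,"tx":0,"ty":-0.02,"tz":0,"rx":0,"ry":0,"rz":0},{"gripper":1,"tx":0,"ty":0,"tz":0,"rx":0,"ry":0,"rz":3.7},{"gripper":1,"tx":0,"ty":0,"tz":0,"rx":0,"ry":0,"rz":0},{"gripper":1,"tx":0,"ty":0,"tz":0,"rx":0,"ry":0,"rz":0}]'
python3 - <<'E'
from h import *
o=ctrl.get_obs(); print(o['ee_pos'],o['width'],o['ft_force']); Rm=R.from_rotvec(o['orientation']).as_matrix();print(np.degrees(np.arctan2(Rm[1,0],Rm[0,0])))
im=viewer.get_image('wrist');save(im,'w9')
im=viewer.get_image('side');save(im,'s9')
E
```

```text
t: 24.55
ee_pos: [539.6, 108.0, 335.3]
orientation: [-3.127, -0.3, 0.001]
ft_force: [0.2, 0.6, -4.7]
width: 36.2
t: 25.55
ee_pos: [500.7, 297.2, 335.5]
orientation: [3.135, 0.2, -0.001]
ft_force: [-0.0, 0.5, -4.7]
width: 35.9
[500.68120037 297.22498075 335.53165665] 35.87630835605684 [-0.03996805  0.49069918 -4.67715548]
7.287389463356087
```

View pics/w9.png

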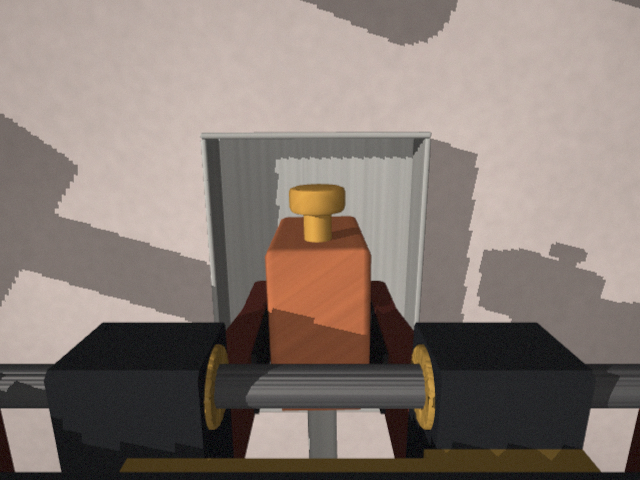

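View pics/s9.png

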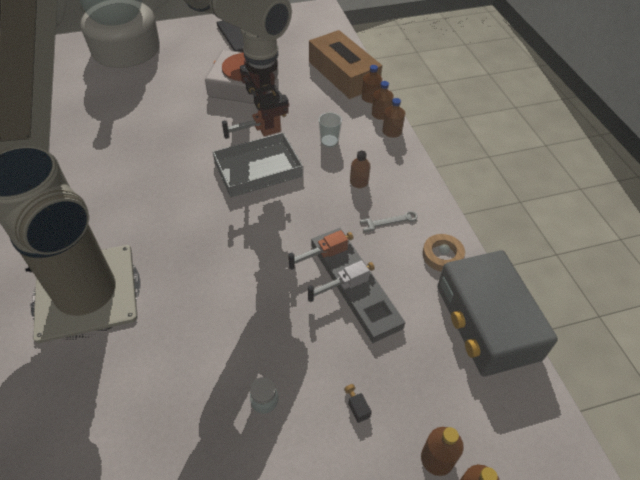

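```bash

python3 -m handwheel '[{"gripper":1,"tx":0,"ty":0,"tz":0.02,"rx":0,"ry":0,"rz":0},{"gripper":1,"tx":0,"ty":0,"tz":0.03,"rx":0,"ry":0,"rz":0},{"gripper":1,"tx":0,"ty":0,"tz":0.03,"rx":0,"ry":0,"rz":0},{"gripper":1,"tx":0,"ty":0,"tz":0.02,"rx":0,"ry":0,"rz":0},{"gripper":1,"tx":0,"ty":0,"tz":0.01,"rx":0,"ry":0,"rz":0},{"gripper":1,"tx":0,"ty":0,"tz":0.006,"rx":0,"ry":0,"rz":0},{"gripper":1,"tx":0,"ty":0,"tz":0,"rx":0,"ry":0,"rz":0}]'
python3 -m handwheel '[{"gripper":1,"tx":0,"ty":0,"tz":0.0015,"rx":0,"ry":0,"rz":0},{"gripper":1,"tx":0,"ty":0,"tz":0.001,"rx":0,"ry":0,"rz":0}]'
python3 -m handwheel '[{"gripper":1,"tx":0,"ty":0,"tz":0.001,"rx":0,"ry":0,"rz":0},{"gripper":1,"tx":0,"ty":0,"tz":0.0005,"rx":0,"ry":0,"rz":0}]'
```

```text
t: 26.52
ee_pos: [501.0, 297.7, 219.9]
orientation: [-3.135, -0.199, -0.001]
ft_force: [-1.0, -0.8, -4.0]
width: 35.8
t: 26.78
ee_pos: [501.0, 297.7, 217.7]
orientation: [-3.135, -0.199, -0.002]
ft_force: [0.4, -0.8, -4.4]
width: 36.2
t: 27.02
ee_pos: [500.8, 297.6, 215.7]
orientation: [-3.135, -0.199, -0.0]
ft_force: [0.5, -0.0, -4.5]
width: 35.8
```

```bash

python3 -m handwheel '[{"gripper":1,"tx":0,"ty":0,"tz":0.0007,"rx":0,"ry":0,"rz":0},{"gripper":1,"tx":0,"ty":0,"tz":0,"rx":0,"ry":0,"rz":0}]'
python3 -m handwheel '[{"gripper":1,"tx":0,"ty":0,"tz":0.0004,"rx":0,"ry":0,"rz":0},{"gripper":1,"tx":0,"ty":0,"tz":0,"rx":0,"ry":0,"rz":0}]'
```

```text
t: 27.28
ee_pos: [500.8, 297.6, 214.9]
orientation: [3.135, 0.199, -0.0]
ft_force: [-0.4, -0.7, -4.1]
width: 36.3
t: 27.52
ee_pos: [500.8, 297.6, 214.7]
orientation: [-3.135, -0.199, -0.0]
ft_force: [-0.5, 0.3, -1.6]
width: 36.0
```

```bash

python3 -m handwheel '[{"gripper":1,"tx":0,"ty":0,"tz":0.0003,"rx":0,"ry":0,"rz":0},{"gripper":1,"tx":0,"ty":0,"tz":0,"rx":0,"ry":0,"rz":0}]'
python3 -m handwheel '[{"gripper":0.5,"tx":0,"ty":0,"tz":0,"rx":0,"ry":0,"rz":0},{"gripper":0.3,"tx":0,"ty":0,"tz":0,"rx":0,"ry":0,"rz":0},{"gripper":0.2,"tx":0,"ty":0,"tz":0,"rx":0,"ry":0,"rz":0},{"gripper":0.2,"tx":0,"ty":0,"tz":0,"rx":0,"ry":0,"rz":0}]'
python3 -m handwheel '[{"gripper":0.2,"tx":0,"ty":0,"tz":-0.02,"rx":0,"ry":0,"rz":0},{"gripper":0.2,"tx":0,"ty":0,"tz":-0.04,"rx":0,"ry":0,"rz":0},{"gripper":0.2,"tx":0,"ty":0,"tz":-0.05,"rx":0,"ry":0,"rz":0},{"gripper":0.2,"tx":0,"ty":0,"tz":-0.05,"rx":0,"ry":0,"rz":0},{"gripper":0.2,"tx":0,"ty":0,"tz":-0.02,"rx":0,"ry":0,"rz":0},{"gripper":0.2,"tx":0,"ty":0,"tz":0,"rx":0,"ry":0,"rz":0}]'
python3 - <<'E'
from h import *
o=ctrl.get_obs(); print(o['ee_pos'],o['width'],o['ft_force'])
im=viewer.get_image('wrist');save(im,'w10');P=pts(im,o)
lab=cv2.connectedComponentsWithStats(((P[...,2]>57)&(P[...,2]<85)).astype(np.uint8))
for i in range(1,lab[0]):
    s=lab[2][i]
    if s[4]>50:
        p=P[lab[1]==i]; p0=p; c,_,_,_=np.linalg.lstsq(np.c_[p[:,:2]-p[:,:2].mean(0),np.ones(len(p))],p[:,2],rcond=None); print(s,p.mean(0).round(1),cv2.minAreaRect(p[:,:2].astype(np.float32)),c)
im=viewer.get_image('side');save(im,'s10')
E
```

```text
t: 27.78
ee_pos: [500.8, 297.6, 214.7]
orientation: [-3.135, -0.199, -0.0]
ft_force: [-2.0, -1.9, 4.8]
width: 36.0
t: 28.28
ee_pos: [500.8, 297.6, 214.2]
orientation: [-3.135, -0.199, -0.0]
ft_force: [0.4, 0.5, 0.8]
width: 69.0
t: 29.02
ee_pos: [501.0, 297.7, 397.4]
orientation: [-3.133, -0.199, -0.007]
ft_force: [-0.0, 0.5, -1.0]
width: 70.4
[501.01859202 297.69205559 397.3611906 ] 70.4322412937372 [-5.13738211e-04  5.05610219e-01 -9.54855833e-01]
[313 162  14  11  70] [548.  305.   57.7] ((547.9031372070312, 304.6034240722656), (7.623305320739746, 9.848662376403809), 6.539741516113281) [5.76627954e-03 6.81152006e-03 5.77493322e+01]
[ 297  186   47   82 3473] [504.2 298.3  61.9] ((501.0437927246094, 297.87554931640625), (65.35557556152344, 35.8660888671875), 8.319507598876953) [5.71999944e-02 8.19863674e-03 6.18540621e+01]
[316 345  17  19 276] [396.2 281.4  67.5] ((395.0329284667969, 281.05108642578125), (11.021059036254883, 13.465991020202637), 9.169291496276855) [-0.7492203  -0.10070149 67.49799537]
```

View pics/w10.png

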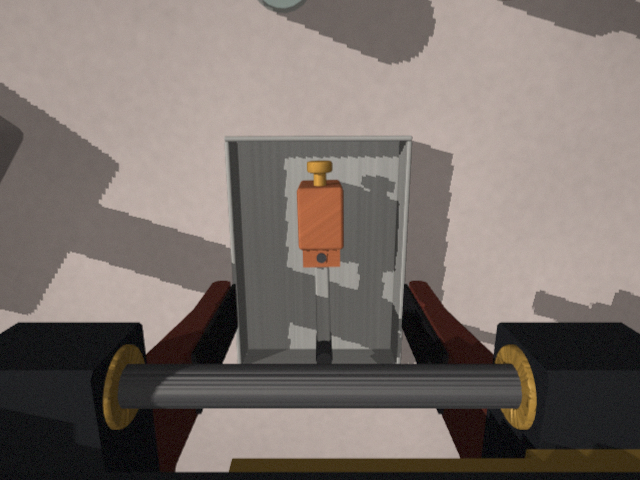

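View pics/s10.png

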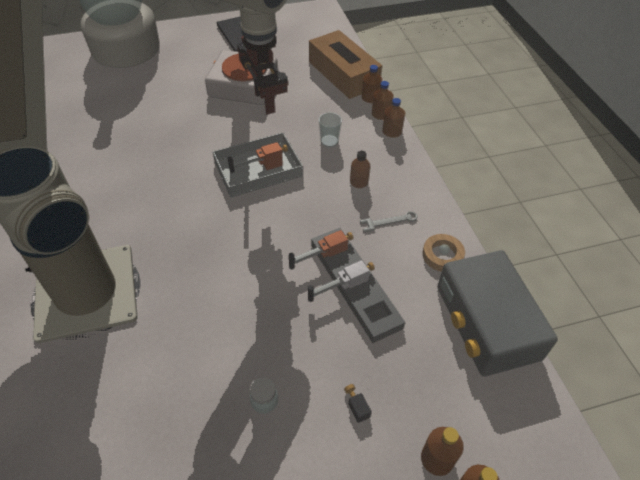

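```bash
python3 - <<'E'
from h import *
im0=None
o=ctrl.get_obs();im=viewer.get_image('wrist');P=pts(im,o)
p=P[192:240,303:337].reshape(-1,3);p=p[np.abs(p[:,2]-np.median(p[:,2]))<3]
print(p.mean(0),np.linalg.lstsq(np.c_[p[:,:2]-p[:,:2].mean(0),np.ones(len(p))],p[:,2],rcond=None)[0],cv2.minAreaRect(p[:,:2].astype(np.float32)))
im=viewer.get_image('top');X=pts(im)[190:280,285:420]
lab=cv2.connectedComponentsWithStats(((X[...,2]>60)&(X[...,2]<90)).astype(np.uint8))
for i in range(1,lab[0]):
    if lab[2][i][4]>8: print(X[lab[1]==i].mean(0).round(1))
E
```

```text
[510.07825783 298.71589981  62.77253072] [-1.19647546e-03 -4.32289875e-03  6.27725307e+01] ((509.7650451660156, 298.61248779296875), (37.102787017822266, 25.68568229675293), 7.1954216957092285)
[ 599.6 -148.3   64.7]
[581.3 -49.9  64.5]
[ 489.2 -172.3   71. ]
[470.2 -74.5  71.9]
```

```bash
python3 -c "
from workcell import ctrl
print(ctrl.close_job()); print(ctrl.get_obs()['t'])"
```

```text
the job is handed in; nothing more can be done
None
the job is handed in; nothing more can be done
```

The worn clamp was the one in the right pocket. It now stands upright in the reject tray, and I handed the job in at about 29 s of the 72 s allowed.

- **Finding it:** Under about 3 N either way, the left arm swayed about 10.2 mm and the middle arm about 10.4 mm, so both are sound. The right arm swayed about 28.8 mm with almost no force.
- **Stops:** I pressed the loose arm to its left (+y) stop first, reading up to 6.7 N there, then to its right stop at about 5.5 N. No reading on any arm passed 7 N. Readings come only at the end of each move call.
- **Moving it:** I gripped the block across its 36 mm, lifted it straight out, and lowered it into the tray in sub-millimetre steps. I opened the gripper only after the wrist force showed the tray floor carrying the clamp.

**Last checks**
- The block's top is level to within about 0.005 rad.
- Its centre is about 43 mm from the tray's middle lengthwise and nearly centred across.
- The block's top measured 62.8 mm high, where about 64 mm was expected; that is within camera error.
- Both sound blocks are within about 1 mm of where they started, and the gripper was open and well clear of everything.
- The bystanders looked unmoved in the side picture; I did not measure them again.

No check failed. The top and side cameras disagreed by about 3 mm on the tray's position, which is well inside the allowed margin.

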